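# Shingle slide mailers in a row along the tray

### The job

One grey slide mailer already lies flat in the steel tray. Lay the two loose mailers after it in a straight shingled row along the tray: the next one, label up, rests on the bare (unlabelled) end of the one before, overlapping it by about a third of its length, with its own bare end slanting down to the tray, so that all labels face up, lie at the same end and stay uncovered. Leave the first mailer and everything else where they are.

Things in the scene. Friction and masses are not known exactly. Their poses are not given: they have to be found in the camera images.
- mailer_first_mid (a point): centre (half-way up its thickness) of the mailer that already lies in the tray, near the tray's -y end: flat hinged slide mailer (case) of grey plastic, 50 mm wide (its x) x 84 mm long (its y) x 7 mm thick (its z), about 35 g, a white paper label 40 x 32 mm on the top near its -y end (from 2 to 34 mm off that end), the bare end with small ribs and a catch is +y; its +y points along the tray's +y to within 4 degrees; the row continues towards +y
- mailer_a_mid (a point): centre (half-way up its thickness) of a loose mailer lying flat, label up, on the worktop: flat hinged slide mailer (case) of grey plastic, 50 mm wide (its x) x 84 mm long (its y) x 7 mm thick (its z), about 35 g, a white paper label 40 x 32 mm on the top near its -y end (from 2 to 34 mm off that end), the bare end with small ribs and a catch is +y; the two loose mailers are alike and may be used in either order
- mailer_b_mid (a point): centre (half-way up its thickness) of the other loose mailer, identical: flat hinged slide mailer (case) of grey plastic, 50 mm wide (its x) x 84 mm long (its y) x 7 mm thick (its z), about 35 g, a white paper label 40 x 32 mm on the top near its -y end (from 2 to 34 mm off that end), the bare end with small ribs and a catch is +y; 
- mailer_a_label (a point): centre of the label on top of mailer a, 24 mm from the mailer's centre towards its -y end
- mailer_b_label (a point): centre of the label on top of mailer b, 24 mm from the mailer's centre towards its -y end
- mailer_first: the same mailer that already lies in the tray; origin at the centre of its underside
- mailer_a: loose mailer a; origin at the centre of its underside
- mailer_b: loose mailer b; origin at the centre of its underside
- tray: shallow white steel instrument tray, fixed to the worktop, 170 (x) x 260 (y) x 24 mm high; inside its floor is 2 mm above the worktop and the clear space between the walls is 140 (x) x 230 mm (y); origin at the centre of its underside, y along its length, z up
- cup_white: specimen cup with white screw lid, 60 mm across, 70 mm high; a bystander; origin at the centre of its underside
- cup_orange: specimen cup with orange screw lid, 60 mm across, 70 mm high; a bystander; origin at the centre of its underside
- tape: black tape roll lying flat, 59 mm across, 19 mm high; a bystander; origin at the centre of its underside
- vial: white and green pill vial, 35 mm across, 80 mm high; a bystander; origin at the centre of its underside
- marker: red and white marker pen lying along its y, 17 x 135 x 16 mm; a bystander; origin at the centre of its underside
- clamp: steel scissor-like clamp lying flat, 52 x 135 x 6 mm; a bystander; origin at the centre of its underside
- carton: small white gable-top carton, 46 x 46 x 102 mm; a bystander; origin at the centre of its underside
Not all that is in view belongs to the job. What is shaped like the mailer_a but blue or turquoise is not meant.

How it is judged:
By the outcome, as a careful person would: the job done as asked, in the order asked, and still so for the second after the job is handed in, with the robot touching nothing.
It also fails if it takes over 56 s, if anything falls off the work surface, if the arm or the gripper's body presses on something with over 40 N, if the wrist force passes 120 N, or if a joint passes its speed limit or range.

### The arm

A 6-joint arm with a two-finger parallel gripper is mounted at the origin on a cart in front of the work surface, level with it; the furniture and walls round the work are solid. World frame = base frame: x ahead of the robot, y to its left, z up, the work surface at z = 0. Lengths are in m, angles in rad, forces in N, time in s.
With the tool pointing down it reaches from about 0.325 to 0.775 m from the base axis. Payload 5.5 kg.
Tool frame: the origin (TCP) lies on the centre line of the jaws, within the pads' length; the fingertips stand 17 mm ahead of it and the grasp point (between the pads) lies 2 mm behind it; z points along the fingers, y is the line along which they close (so a half turn about z gives the same grasp; the last joint's range is limited). The gripper opens to 88 mm and grips with 3 to 60 N. Pads are 20 mm wide; open, the fingers measure 115 mm over their backs; the gripper's body (75 mm by 178 mm) begins 61 mm behind the grasp point.
Start: joints at [1.093, 0.091, 1.231, -0, 1.82, -0.057], TCP at [0.245, 0.548, 0.24] pointing down, gripper open.
Joint ranges: [-2.87, 2.87], [-0.86, 2.18], [0.17, 2.46], [-1.51, 4.65], [0.06, 2.69], [-2.65, 2.65]. Speed limits (rad/s): [2.57, 2.57, 3.01, 3.14, 3.14, 3.14].

### API

Orientations are given as a unit quaternion [w, x, y, z].
In Python, from workcell import * gives the robot as it stands.
- The arm moves only by the shell command python3 -m inch 'ROWS' [FORCE]. ROWS is JSON, a list of rows, each a list of 5 numbers: the opening in per cent of the stroke, from 0 (shut) to 100 (fully open), then the shift along the tool's x, y, z in m, then the turn about the tool's z in degrees. A call has 1 to 12 rows; each row is the pose to reach, as a shift and turn from the pose commanded when the call began, along the tool's axes at that moment; what a row does not reach only later rows make up. A row lasts 1/8 s, in which the tool goes at most 62.5 mm and 10.7 degrees, less where a joint would pass 70% of its speed; a pose out of reach is approached as far as the arm can. A call with a gripper value outside its range is refused whole. The fingers move at their own pace and stop on an object; FORCE is the grip in N (left out, the last holds). Time passes only in rows, so rows that repeat a pose let the fingers close. It gives the time, the measured TCP pose, the force, the opening and the grip force at its end, in the units of the state.
- get_state(): the state, without advancing time (a new reading comes with each control period).
- camera(name): name is "side" or "top"; returns a dict with "frame" (480x640x3 uint8, red, green, blue), "fx", "fy", "cx", "cy" (pixels), "dist_coeffs" ([k1, k2, p1, p2, k3] as OpenCV has them; the pictures are not rectified), "rvec" (rotation vector, rad) and "tvec" (3), from world to camera coordinates, as OpenCV has them. Camera axes: x right, y down, z forward; pixel columns grow to the right and rows downward; lengths in m; the calibration is good to about 2 mm. A picture is of the moment at which its call begins. There is no depth.
- sign_off(): hands the job in; it is judged then, once.
Trained networks look in the newest picture that a camera, given by its name, has taken for a name from the list of things; names that differ only in an ending like _2 or _b are one class to them, and where a whole thing is asked for, a point or a joint stands for the part that bears it (a point fixed in the world has none). Each returns a list of dicts, best first, with "score" (0 to 1); they miss things now and then, are a little off and sometimes report something else, mostly with a low value. They report only what shows in the picture. A call takes as long as a camera call. They do not tell look-alikes from the thing itself.
- boxes_of(camera, target): "box" ([left, top, width, height] in pixels, round what is visible of it).
- spot_point(camera, target): "at" ([column, row] in pixels: a listed point, or the origin of a listed thing).
The state is a dict: "t": time; "joints": joint angles; "joint_velocities": joint speeds; "tau": joint torques, N m; "tool_pos": TCP position; "orientation": TCP orientation; "wrist_force": force on the tool from outside, world axes, zero at the start; "ft_torque": the same for the moment, N m; "gripper_width": finger opening in m; "gripper_force": force on a finger pad.
Only numpy, scipy, OpenCV 4.12 (cv2) and the standard library are available. Lean on these libraries where they do the work, as an engineer would, in place of code of your own. Each camera call takes 0.05 s, during which the arm holds its last target. There are 200 camera calls.

## Working session

There is one attempt and no reset: what is moved stays moved. The work goes in short steps, Python scripts to look and compute and a shell command to move; the robot and the scene stay as the last step left them, time stands still between calls to the robot, and variables do not carry over. Pictures are saved under pics/ and viewed, at most 10 in all, crops included, and the job is handed in when it is done.

```bash
mkdir -p pics; cat > h.py <<'E'
from workcell import *
import numpy as np, cv2
def ray(c,px,z):
    K=np.array([[c['fx'],0,c['cx']],[0,c['fy'],c['cy']],[0,0,1]])
    u=cv2.undistortPoints(np.array([[px]],float),K,np.array(c['dist_coeffs']))[0,0]
    R=cv2.Rodrigues(np.array(c['rvec'],float))[0]; t=np.array(c['tvec'],float).ravel()
    o=-R.T@t; d=R.T@np.array([u[0],u[1],1]); return o+d*(z-o[2])/d[2]
def proj(c,P):
    K=np.array([[c['fx'],0,c['cx']],[0,c['fy'],c['cy']],[0,0,1]])
    return cv2.projectPoints(np.array(P,float).reshape(-1,3),np.array(c['rvec'],float),np.array(c['tvec'],float),K,np.array(c['dist_coeffs']))[0][:,0]
def save(c,n): cv2.imwrite('pics/'+n,c['frame'][:,:,::-1])
E
python3 - <<'E'
from h import *
for n in ['top','side']:
    c=camera(n); save(c,n+'0.png')
    for t,z in [('mailer_first_mid',.0055),('mailer_a_mid',.0035),('mailer_a_label',.007),('tray',0),('cup_white',0),('cup_orange',0),('tape',0),('vial',0),('marker',0),('clamp',0),('carton',0)]:
        for r in spot_point(n,t)[:6]:
            print(n,t,round(r['score'],2),np.round(r['at']),ray(c,r['at'],z).round(3)[:2])
print(get_state())
E
```

```text
top mailer_first_mid 0.78 [268. 244.] [0.468 0.102]
top mailer_a_mid 0.96 [314. 275.] [ 0.37  -0.046]
top mailer_a_mid 0.96 [483. 251.] [ 0.456 -0.587]
top mailer_a_mid 0.92 [390. 244.] [ 0.474 -0.286]
top mailer_a_mid 0.83 [415. 277.] [ 0.37  -0.365]
top mailer_a_label 0.94 [477. 253.] [ 0.448 -0.565]
top mailer_a_label 0.83 [312. 280.] [ 0.355 -0.039]
top mailer_a_label 0.63 [387. 251.] [ 0.451 -0.277]
top mailer_a_label 0.63 [422. 278.] [ 0.367 -0.388]
top tray 0.75 [247. 240.] [0.478 0.169]
top tray 0.33 [337. 206.] [ 0.593 -0.117]
top cup_white 0.73 [339. 204.] [ 0.6   -0.123]
top cup_orange 0.82 [453. 222.] [ 0.549 -0.491]
top tape 0.59 [297. 194.] [0.63  0.013]
top vial 0.76 [158. 248.] [0.449 0.458]
top marker 0.71 [369. 287.] [ 0.335 -0.221]
top clamp 0.62 [161. 282.] [0.339 0.444]
top carton 0.78 [449. 261.] [ 0.421 -0.476]
top carton 0.29 [264. 244.] [0.469 0.116]
side mailer_first_mid 0.61 [278. 231.] [0.469 0.103]
side mailer_first_mid 0.24 [189. 209.] [0.332 0.419]
side mailer_a_mid 0.83 [452. 349.] [ 0.454 -0.59 ]
side mailer_a_mid 0.82 [368. 284.] [ 0.485 -0.283]
side
[... 804 characters left out ...]
': 1.2, 'joints': array([ 1.09331402e+00,  9.10788644e-02,  1.23070525e+00, -1.53755986e-05,
        1.81979516e+00, -5.66647537e-02]), 'joint_velocities': array([-0.00039074, -0.00017573,  0.00180866,  0.00090591,  0.00111272,
        0.00119334]), 'tau': array([ 1.30525809e-04, -4.46196556e+01, -4.06521142e+01,  6.98845717e-02,
        1.94142113e-02,  3.98932727e-07]), 'tool_pos': array([0.24509639, 0.54766959, 0.23964091]), 'orientation': array([8.95319097e-06, 2.08861531e-01, 9.77945224e-01, 4.49049008e-06]), 'wrist_force': array([0.25572724, 0.4843403 , 0.22790015]), 'ft_torque': array([-0.02613959, -0.0051732 ,  0.02997568]), 'gripper_force': 0.0, 'gripper_width': 0.08778362506848973}
```

View pics/top0.png

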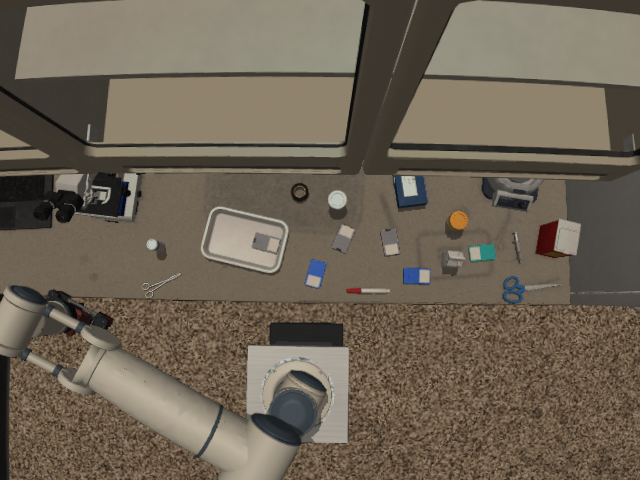

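View pics/side0.png

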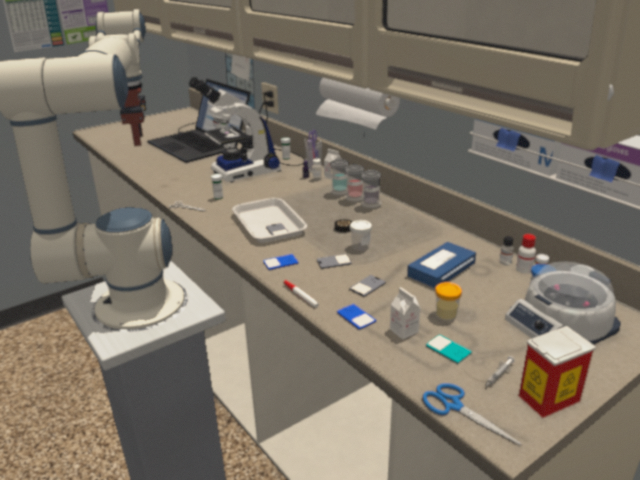

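The top view shows the tray at (245,240), with the first mailer at (267,243) and its label to the right. The loose grey mailers are at (343,238) and (390,242), and the blue and teal look-alikes are to be ignored. Next I'll take an enlarged crop to get accurate poses.

```bash
python3 - <<'E'
from h import *
t=cv2.imread('pics/top0.png'); s=cv2.imread('pics/side0.png')
a=cv2.resize(t[200:280,195:295],None,fx=4,fy=4,interpolation=cv2.INTER_CUBIC)
b=cv2.resize(t[215:265,320:420],None,fx=4,fy=4,interpolation=cv2.INTER_CUBIC)
d=cv2.resize(s[190:320,225:425],None,fx=2,fy=2,interpolation=cv2.INTER_CUBIC)
o=np.zeros((600,800,3),np.uint8); o[:320,:400]=a;o[:200,400:]=b;o[320:580,:400]=d
cv2.imwrite('pics/crop0.png',o)
E
```

```text
(no output)
```

View pics/crop0.png

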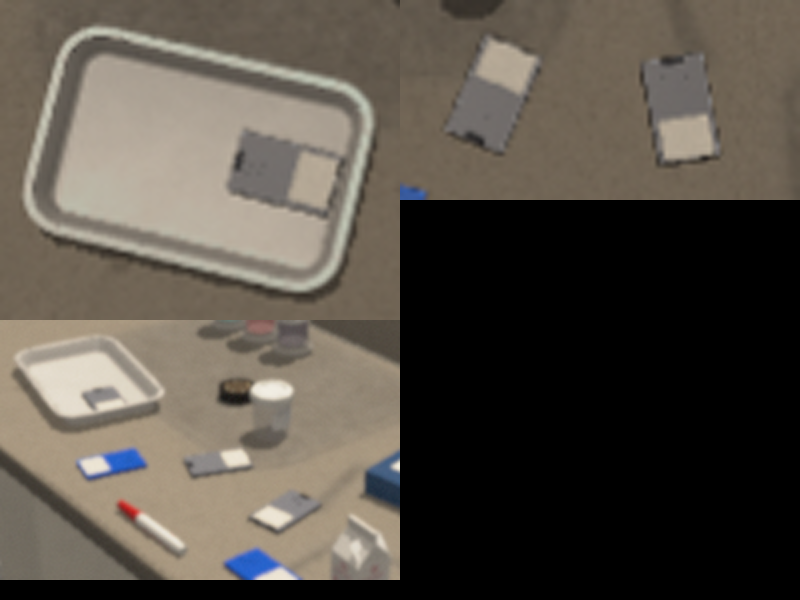

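The crop shows the corners clearly. The first mailer's label is at the tray's -y end. On A (left) the label is at upper right, and on B the label is at the bottom. I'll fit rectangles to these corners.

```bash
cat >> h.py <<'E'
from scipy.optimize import least_squares
from scipy.spatial.transform import Rotation as Ro
def fit(c,px,z,hx=.025,hy=.042):
    # px: four corners in order (-y end: -x,+x ; +y end: +x,-x)
    m=np.array([[-hx,-hy],[hx,-hy],[hx,hy],[-hx,hy]])
    def f(p):
        s,k=np.sin(p[2]),np.cos(p[2])
        w=np.c_[m@np.array([[k,s],[-s,k]])+p[:2],np.full(4,z)]
        return (proj(c,w)-px).ravel()
    g=np.array([ray(c,q,z)[:2] for q in px]); d=g[2]+g[3]-g[0]-g[1]
    r=least_squares(f,[*g.mean(0),np.arctan2(-d[0],d[1])])
    return r.x,np.abs(r.fun).max()
def go(x,y,z,yaw_deg):
    """shift/turn taking the tool so its y (closing) axis lies along mailer x at yaw (mod 180)"""
    s=get_state(); q=s['orientation']; R=Ro.from_quat([q[1],q[2],q[3],q[0]])
    d=R.inv().apply(np.array([x,y,z])-s['tool_pos'])
    v=R.inv().apply([np.cos(np.radians(yaw_deg)),np.sin(np.radians(yaw_deg)),0])
    a=np.degrees(np.arctan2(-v[0],v[1])); a=(a+90)%180-90
    print('shift mm',(d*1000).round(1),'turn',round(a,1),'or',round(a-180*np.sign(a),1),'j6',np.degrees(s['joints'][5]).round(1), 'xdir',R.apply([1,0,0]).round(3),'ydir',R.apply([0,1,0]).round(3))
E
python3 - <<'E'
from h import *
c=camera('top')
def P(l,ox,oy,sx=0): return [[(x-sx+.5)/4-.5+ox,(y+.5)/4-.5+oy] for x,y in l]
F=P([(330,214),(342,150),(245,130),(229,192)],195,200)
A=P([(541,60),(485,36),(446,131),(503,154)],320,215,400)
B=P([(660,165),(719,157),(703,55),(641,62)],320,215,400)
# -x/+x order: mailer +y heading h, +x = h rotated -90 (viewed from above)
for n,q,z in [('F',F,.009),('A',A,.007),('B',B,.007)]:
    for qq in (q,[q[1],q[0],q[3],q[2]]):
        p,e=fit(c,qq,z); print(n,p[:2].round(4),np.degrees(p[2]).round(1),'err',e.round(2))
T=P([(374,100),(330,293),(24,208),(68,27)],195,200)
w=[ray(c,q,.024)[:2] for q in T]; print(np.round(w,3),np.mean(w,0))
g=(w[3]-w[0]+w[2]-w[1]); print('tray yaw',np.degrees(np.arctan2(-g[0],g[1])))
print(ray(c,(338,200),.07),ray(camera('side'),(361,227),.07))
p,e=fit(c,F,.009)
E
```

```text
F [0.4711 0.1065] -11.0 err 0.75
F [0.4713 0.1066] -10.3 err 15.82
A [ 0.4882 -0.1368] 68.5 err 0.49
A [ 0.4883 -0.1367] 68.8 err 14.59
B [ 0.479  -0.2851] -80.8 err 0.47
B [ 0.4791 -0.2852] -78.4 err 15.87
[[0.527 0.037]
 [0.375 0.068]
 [0.437 0.312]
 [0.582 0.283]] [0.48036291 0.1750434 ]
tray yaw -13.488705957559135
[ 0.59884258 -0.11719902  0.07      ] [ 0.59134136 -0.13111037  0.07      ]
```

```bash
python3 - <<'E'
from h import *
go(.4882,-.1368,.12,68.5)
go(.479,-.2851,.12,-80.8)
E
```

```text
shift mm [-501.5 -525.4  119.6] turn -2.6 or 177.4 j6 -3.2 xdir [-0.913  0.408  0.   ] ydir [ 0.408  0.913 -0.   ]
shift mm [-553.7 -664.6  119.6] turn -33.3 or 146.7 j6 -3.2 xdir [-0.913  0.408  0.   ] ydir [ 0.408  0.913 -0.   ]
```

```bash
python3 -m inch '[[80,-0.02,-0.021,0,0],[80,-0.06,-0.063,0,0],[80,-0.11,-0.115,0,0],[80,-0.16,-0.168,0,0],[80,-0.21,-0.22,0,0],[80,-0.26,-0.272,0.02,0],[80,-0.31,-0.325,0.04,0],[80,-0.36,-0.377,0.06,-1],[80,-0.41,-0.43,0.08,-2],[80,-0.45,-0.471,0.1,-2.6],[80,-0.48,-0.503,0.115,-2.6],[80,-0.5015,-0.5254,0.12,-2.6]]' 10
python3 - <<'E'
from h import *
go(.4882,-.1368,.018,68.5)
c=camera('top'); save(c,'t1.png')
im=c['frame'][:,:,::-1]
s=camera('side'); i2=s['frame'][:,:,::-1]
u=proj(c,[get_state()['tool_pos']])[0]; print(u, proj(s,[get_state()['tool_pos']])[0])
o=np.zeros((400,800,3),np.uint8); o[:,:400]=cv2.resize(im[190:290,290:390],(400,400),interpolation=cv2.INTER_CUBIC); o[:,400:]=cv2.resize(i2[190:310,270:390],(400,400),interpolation=cv2.INTER_CUBIC)
cv2.imwrite('pics/c1.png',o)
E
```

```text
t: 2.8
tool_pos: [0.4787, -0.1112, 0.1269]
orientation: [0.0, 0.187, 0.982, 0.0]
wrist_force: [0.6, 1.1, 0.9]
gripper_width: 0.0704
gripper_force: 0.0
shift mm [-18.2 -20.4 108.9] turn -0.0 or 180.0 j6 -85.5 xdir [-0.93   0.367 -0.001] ydir [0.367 0.93  0.   ]
[337.00074976 237.06106227] [323.48132311 218.27789031]
```

View pics/c1.png

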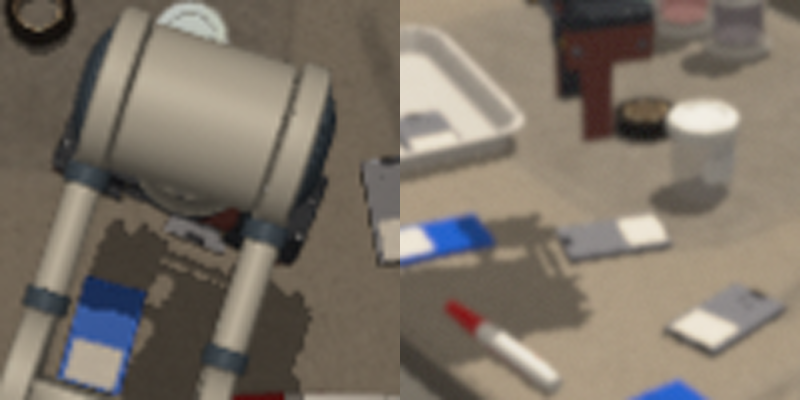

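The gripper hangs over mailer A, and A and the cup are undisturbed (in the side crop A is at (615,240)). I'll re-read the pose now that it has settled.

```bash
python3 -m inch '[[80,0,0,0,0],[80,0,0,0,0]]'; python3 -c "
from h import *
go(.4882,-.1368,.018,68.5)"
```

```text
t: 3.15
tool_pos: [0.4786, -0.1082, 0.1281]
orientation: [0.001, 0.186, 0.983, 0.0]
wrist_force: [-0.2, -0.4, 0.3]
gripper_width: 0.0702
gripper_force: 0.0
shift mm [-19.2 -23.2 110.2] turn 0.1 or -179.9 j6 -85.3 xdir [-0.931  0.365 -0.001] ydir [0.365 0.931 0.   ]
```

```bash
python3 -m inch '[[80,-0.01,-0.012,0.01,0],[80,-0.019,-0.023,0.03,0],[80,-0.019,-0.023,0.05,0],[80,-0.019,-0.023,0.07,0],[80,-0.019,-0.023,0.085,0],[80,-0.019,-0.023,0.097,0],[80,-0.019,-0.023,0.105,0],[80,-0.019,-0.023,0.1095,0],[80,-0.019,-0.023,0.1095,0],[80,-0.019,-0.023,0.1095,0]]' 10
python3 - <<'E'
from h import *
go(.4882,-.1368,.018,68.5)
E
```

```text
t: 4.4
tool_pos: [0.488, -0.1377, 0.0183]
orientation: [0.0, 0.187, 0.982, -0.0]
wrist_force: [-0.4, 0.6, 0.4]
gripper_width: 0.0701
gripper_force: 0.0
shift mm [0.1 0.9 0.3] turn -0.0 or 180.0 j6 -88.1 xdir [-0.93   0.367 -0.001] ydir [ 0.367  0.93  -0.   ]
```

```bash
python3 -m inch '[[30,0,0,0,0],[30,0,0,0,0],[30,0,0,0,0],[30,0,0,0,0],[30,0,0,0,0],[30,0,0,0,0]]' 10
python3 -m inch '[[30,0,0,-0.005,0],[30,0,0,-0.02,0],[30,0,0,-0.04,0],[30,0,0,-0.06,0],[30,0,0,-0.08,0],[30,0,0,-0.09,0],[30,0,0,-0.09,0]]'
python3 - <<'E'
from h import *
go(.4827,.1613,.10,-12)
c=camera('side'); o=cv2.resize(c['frame'][160:310,230:430,::-1],None,fx=3.5,fy=3.5,interpolation=cv2.INTER_CUBIC); cv2.imwrite('pics/c2.png',o)
E
```

```text
t: 5.15
tool_pos: [0.4878, -0.1376, 0.018]
orientation: [0.0, 0.187, 0.982, 0.0]
wrist_force: [-0.5, 0.6, 1.6]
gripper_width: 0.0495
gripper_force: 10.0
t: 6.02
tool_pos: [0.4881, -0.1377, 0.1088]
orientation: [0.001, 0.187, 0.982, -0.0]
wrist_force: [-0.8, 0.8, -0.8]
gripper_width: 0.0499
gripper_force: 10.0
shift mm [114.7 276.2   8.7] turn 80.5 or -99.5 j6 -88.1 xdir [-0.93   0.367 -0.002] ydir [0.367 0.93  0.   ]
```

View pics/c2.png

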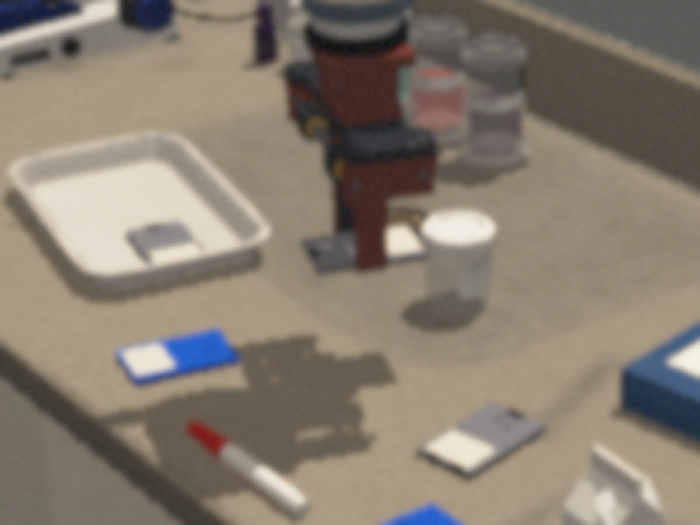

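Mailer A is held level, about mid-length, with its label at (405,243) pointing to the right. Next I'll carry it over the tray, turning it on the way.

```bash
python3 -m inch '[[30,0.003,0.007,0,3],[30,0.012,0.03,0,10],[30,0.026,0.062,0,19],[30,0.041,0.1,0,28],[30,0.057,0.138,0,38],[30,0.073,0.176,0,48],[30,0.088,0.21,0,58],[30,0.1,0.24,0,67],[30,0.108,0.26,0,74],[30,0.113,0.272,0,79],[30,0.1147,0.2762,0,80.5],[30,0.1147,0.2762,0,80.5]]'
python3 -m inch '[[30,0,0,0,0],[30,0,0,0,0]]'
python3 - <<'E'
from h import *
go(.4827,.1613,.030,-12)
c=camera('top'); o=cv2.resize(c['frame'][190:290,190:300,::-1],None,fx=5,fy=5,interpolation=cv2.INTER_CUBIC)
d=camera('side'); o2=cv2.resize(d['frame'][180:260,220:320,::-1],(350,280),interpolation=cv2.INTER_CUBIC)
b=np.zeros((500,780,3),np.uint8); b[:,:430]=o[:,:430]; b[:280,430:]=o2
cv2.imwrite('pics/c3.png',b)
E
```

```text
t: 7.58
tool_pos: [0.4819, 0.1613, 0.1071]
orientation: [-0.0, 0.777, 0.63, -0.001]
wrist_force: [0.6, 0.1, -0.1]
gripper_width: 0.0498
gripper_force: 10.0
t: 7.82
tool_pos: [0.4823, 0.161, 0.1078]
orientation: [0.0, 0.777, 0.629, -0.0]
wrist_force: [-0.2, 0.2, -0.8]
gripper_width: 0.0498
gripper_force: 10.0
shift mm [ 0.4  0.3 77.8] turn -0.0 or 180.0 j6 26.6 xdir [ 0.208  0.978 -0.   ] ydir [ 0.978 -0.208  0.   ]
```

View pics/c3.png

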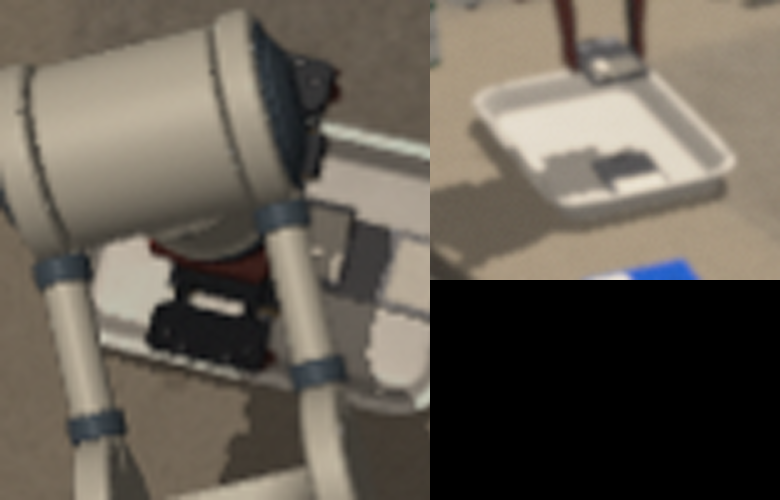

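The mailer is over the tray with its label towards the first one, at crop (330,245). I'll check where its label-end corner falls, then go down.

```bash
python3 -c "
from h import *
c=camera('top'); print((proj(c,[[.4985,.115,.097]])[0]-[190,190]+.5)*5-.5, ray(c,(190+355.5/5-.5,190+208.5/5-.5),.097))"
python3 -m inch '[[30,0,0,0.008,0],[30,0,0,0.025,0],[30,0,0,0.045,0],[30,0,0,0.06,0],[30,0,0,0.07,0],[30,0,0,0.075,0],[30,0,0,0.0785,0],[30,0,0,0.0785,0],[30,0,0,0.0785,0]]'
python3 -c "
from h import *
go(.4827,.1613,.0255,-12)"
```

```text
[352.66860498 202.69993754] [0.49532807 0.11350037 0.097     ]
t: 9.1
tool_pos: [0.4826, 0.1615, 0.0299]
orientation: [0.0, 0.777, 0.629, 0.0]
wrist_force: [0.1, 0.1, -0.3]
gripper_width: 0.0501
gripper_force: 10.0
shift mm [-0.2  0.2  4.4] turn -0.0 or 180.0 j6 26.7 xdir [0.208 0.978 0.   ] ydir [ 0.978 -0.208  0.001]
```

```bash
python3 -m inch '[[30,0,0,0.001,0],[30,0,0,0.002,0],[30,0,0,0.003,0],[30,0,0,0.004,0],[30,0,0,0.0045,0],[30,0,0,0.0045,0]]' 4
python3 -m inch '[[60,0,0,0,0],[62,0,0,0,0],[66,0,0,0,0],[72,0,0,0,0],[78,0,0,0,0],[78,0,0,0,0],[78,0,0,-0.01,0],[78,0,0,-0.03,0],[78,0,0,-0.06,0],[78,0,0,-0.08,0],[78,0,0,-0.08,0]]'
python3 -c "
from h import *
go(.479,-.2851,.12,-80.8)"
```

```text
t: 9.85
tool_pos: [0.4823, 0.1616, 0.025]
orientation: [-0.0, 0.777, 0.629, 0.0]
wrist_force: [-0.2, 1.3, 1.1]
gripper_width: 0.0498
gripper_force: 4.0
t: 11.22
tool_pos: [0.4833, 0.1618, 0.1071]
orientation: [0.001, 0.777, 0.629, 0.002]
wrist_force: [0.8, 0.5, 0.5]
gripper_width: 0.0688
gripper_force: 0.0
shift mm [-438.    88.8  -13.4] turn 68.8 or -111.2 j6 26.7 xdir [0.208 0.978 0.002] ydir [ 0.978 -0.208  0.004]
```

```bash
python3 -m inch '[[80,-0.01,0.002,-0.005,1],[80,-0.04,0.008,-0.013,5],[80,-0.085,0.017,-0.013,12],[80,-0.13,0.026,-0.013,20],[80,-0.18,0.036,-0.013,28],[80,-0.23,0.047,-0.013,36],[80,-0.28,0.057,-0.013,44],[80,-0.33,0.067,-0.013,52],[80,-0.375,0.076,-0.013,60],[80,-0.41,0.083,-0.013,66],[80,-0.43,0.087,-0.013,68.8],[80,-0.438,0.0888,-0.013,68.8]]' 10
python3 -m inch '[[80,0,0,0,0],[80,0,0,0,0]]'
python3 - <<'E'
from h import *
go(.479,-.2851,.018,-80.8)
c=camera('top'); o=cv2.resize(c['frame'][200:280,200:300,::-1],None,fx=5,fy=5,interpolation=cv2.INTER_CUBIC)
d=camera('side'); o2=cv2.resize(d['frame'][190:250,225:310,::-1],(298,210),interpolation=cv2.INTER_CUBIC)
b=np.zeros((400,800,3),np.uint8); b[:,:500]=o; b[:210,500:798]=o2
cv2.imwrite('pics/c4.png',b)
E
```

```text
t: 12.72
tool_pos: [0.4774, -0.286, 0.117]
orientation: [-0.001, 0.997, 0.08, -0.001]
wrist_force: [-0.2, -0.1, 0.8]
gripper_width: 0.0702
gripper_force: 0.0
t: 12.98
tool_pos: [0.4782, -0.2844, 0.1179]
orientation: [-0.0, 0.997, 0.081, 0.0]
wrist_force: [0.3, -0.7, 0.2]
gripper_width: 0.0699
gripper_force: 0.0
shift mm [ 0.7  0.9 99.9] turn 0.1 or -179.9 j6 46.4 xdir [0.987 0.162 0.   ] ydir [ 0.162 -0.987 -0.   ]
```

View pics/c4.png

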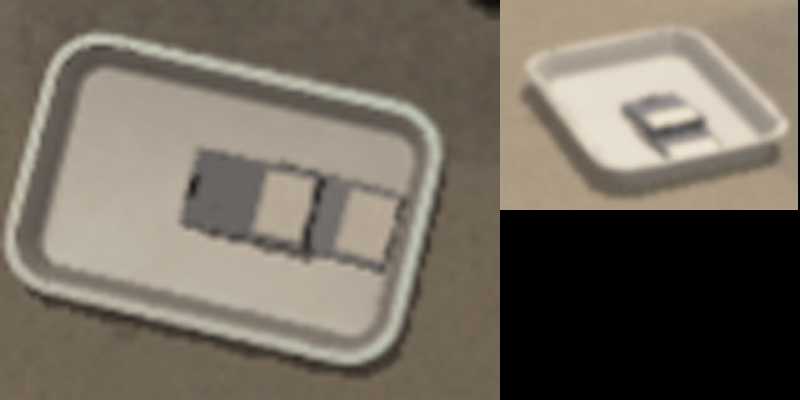

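Mailer A rests shingled in the tray, with its label at crop (287,204) uncovered and in line with the first one's label at (366,223). Now I'll measure its pose and grasp B.

```bash
python3 - <<'E'
from h import *
c=camera('top')
f=lambda x,y,z: ray(c,((x+.5)/5-.5+200,(y+.5)/5-.5+200),z)[:2]
l=(f(324,174,.0195)+f(309,260,.0195))/2; b=(f(199,150,.009)+f(181,226,.009))/2
fl=(f(405,190,.009)+f(382,272,.009))/2
print(l,b,(l+b)/2,np.linalg.norm(l-b),'yaw',np.degrees(np.arctan2(-(b-l)[0],(b-l)[1])),'F end',fl,'step',np.linalg.norm(l-fl), 'lab', f(366,222.5,.009),f(286,204,.0175))
E
python3 -m inch '[[80,0.0007,0.0009,0.01,0],[80,0.0007,0.0009,0.03,0],[80,0.0007,0.0009,0.055,0],[80,0.0007,0.0009,0.075,0],[80,0.0007,0.0009,0.09,0],[80,0.0007,0.0009,0.097,0],[80,0.0007,0.0009,0.0998,0],[80,0.0007,0.0009,0.0998,0],[80,0.0007,0.0009,0.0998,0]]' 10
python3 -m inch '[[30,0,0,0,0],[30,0,0,0,0],[30,0,0,0,0],[30,0,0,0,0],[30,0,0,0,0],[30,0,0,0,0]]' 10
python3 -m inch '[[30,0,0,-0.005,0],[30,0,0,-0.02,0],[30,0,0,-0.04,0],[30,0,0,-0.06,0],[30,0,0,-0.08,0],[30,0,0,-0.09,0],[30,0,0,-0.09,0],[30,0,0,-0.09,0]]'
python3 - <<'E'
from h import *
go(.494,.2155,.108,-12)
E
```

```text
[0.46820485 0.11568795] [0.48655312 0.19857022] [0.47737898 0.15712909] 0.08488891965966411 yaw -12.482678823687742 F end [0.46117863 0.06786192] step 0.04833939768706753 lab [0.46625832 0.0854759 ] [0.47629944 0.13553664]
t: 14.25
tool_pos: [0.4792, -0.2865, 0.0189]
orientation: [0.0, 0.997, 0.08, 0.001]
wrist_force: [0.1, 0.8, 0.3]
gripper_width: 0.0703
gripper_force: 0.0
t: 15.0
tool_pos: [0.4789, -0.2863, 0.0183]
orientation: [0.0, 0.997, 0.08, 0.0]
wrist_force: [-1.3, 0.1, 2.2]
gripper_width: 0.0496
gripper_force: 10.0
t: 16.0
tool_pos: [0.4784, -0.286, 0.1071]
orientation: [-0.0, 0.997, 0.08, -0.001]
wrist_force: [0.4, -0.3, -0.4]
gripper_width: 0.05
gripper_force: 10.0
shift mm [  95.4 -492.6   -0.5] turn -68.8 or 111.2 j6 46.4 xdir [ 0.987  0.16  -0.001] ydir [ 0.16  -0.987 -0.001]
```

```bash
python3 - <<'E'
from h import *
c=camera('top'); g=cv2.GaussianBlur(c['frame'],(0,0),.4).mean(2).astype(np.float32)
h=np.array([.21,.978]); x=np.array([.978,-.21]); o=np.array([.4711,.1065])
s=np.arange(-.055,.12,.0005)
def prof(z):
    pr=[]
    for l in np.arange(-.012,.0121,.004):
        P=np.c_[o+s[:,None]*h+l*x,np.full(len(s),z)]; u=proj(c,P).astype(np.float32)
        pr.append(cv2.remap(g,u[:,:1],u[:,1:],cv2.INTER_LINEAR)[:,0])
    return np.mean(pr,0)
for z in (.009,.0155,.0195):
    p=prof(z); d=np.gradient(p)
    print(z,[(round(s[i]*1000,1),round(float(d[i]),1)) for i in range(2,len(s)-2) if abs(d[i])>1.2 and abs(d[i])==max(abs(d[max(0,i-6):i+7]))])
E
```

```text
0.009 [(np.float64(-50.0), -5.6), (np.float64(-38.0), 7.2), (np.float64(-6.0), -4.2), (np.float64(10.0), -4.3), (np.float64(15.5), 8.7), (np.float64(48.5), -4.9), (np.float64(88.5), -2.6), (np.float64(94.5), 8.6)]
0.0155 [(np.float64(-50.5), -5.8), (np.float64(-38.5), 7.0), (np.float64(-7.0), -4.2), (np.float64(9.0), -4.4), (np.float64(14.5), 8.6), (np.float64(46.5), -4.9), (np.float64(93.0), 8.5)]
0.0195 [(np.float64(-51.0), -5.8), (np.float64(-39.0), 7.1), (np.float64(-8.0), -4.2), (np.float64(8.5), -4.3), (np.float64(14.0), 8.8), (np.float64(46.5), -4.9), (np.float64(92.5), 8.4)]
```

The profile gives a step of about 52 mm, so the overlap is about 31 mm, or roughly a third. That's fine. Now I'll carry B to its place.

```bash
python3 -m inch '[[30,0.002,-0.01,0,-1],[30,0.007,-0.035,0,-5],[30,0.015,-0.08,0,-11],[30,0.025,-0.13,0,-18],[30,0.035,-0.18,0,-25],[30,0.045,-0.23,0,-32],[30,0.055,-0.28,0,-39],[30,0.064,-0.33,0,-46],[30,0.074,-0.38,0,-53],[30,0.083,-0.43,0,-60],[30,0.09,-0.465,0,-65],[30,0.094,-0.485,0,-68]]'
python3 -m inch '[[30,0,0,0,0],[30,0,0,0,0]]'
python3 - <<'E'
from h import *
go(.4945,.2155,.033,-12)
E
```

```text
t: 17.55
tool_pos: [0.4933, 0.2095, 0.1075]
orientation: [-0.0, 0.78, 0.626, -0.0]
wrist_force: [-0.1, -0.8, -0.7]
gripper_width: 0.0502
gripper_force: 10.0
t: 17.8
tool_pos: [0.4941, 0.2065, 0.1079]
orientation: [0.0, 0.782, 0.623, -0.0]
wrist_force: [-0.4, -0.2, -0.8]
gripper_width: 0.05
gripper_force: 10.0
shift mm [ 8.9 -1.6 74.9] turn -0.9 or 179.1 j6 32.0 xdir [ 0.223  0.975 -0.001] ydir [ 0.975 -0.223 -0.   ]
```

```bash
python3 -m inch '[[30,0.005,-0.001,0.008,-0.5],[30,0.0089,-0.0016,0.025,-0.9],[30,0.0089,-0.0016,0.042,-0.9],[30,0.0089,-0.0016,0.057,-0.9],[30,0.0089,-0.0016,0.067,-0.9],[30,0.0089,-0.0016,0.072,-0.9],[30,0.0089,-0.0016,0.0745,-0.9],[30,0.0089,-0.0016,0.0745,-0.9],[30,0.0089,-0.0016,0.0745,-0.9]]'
python3 -m inch '[[30,0,0,0.001,0],[30,0,0,0.002,0],[30,0,0,0.003,0],[30,0,0,0.004,0],[30,0,0,0.005,0],[30,0,0,0.006,0],[30,0,0,0.007,0],[30,0,0,0.0075,0],[30,0,0,0.0075,0]]' 4
python3 - <<'E'
from h import *
go(.4945,.2155,.0255,-12)
d=camera('side'); o2=cv2.resize(d['frame'][180:250,225:310,::-1],(680,560),interpolation=cv2.INTER_CUBIC)
cv2.imwrite('pics/c5.png',o2)
E
```

```text
t: 18.92
tool_pos: [0.4949, 0.2168, 0.0341]
orientation: [0.0, 0.777, 0.63, 0.0]
wrist_force: [-0.0, 0.5, 0.1]
gripper_width: 0.0497
gripper_force: 10.0
t: 20.05
tool_pos: [0.4946, 0.2166, 0.026]
orientation: [0.0, 0.777, 0.63, 0.0]
wrist_force: [1.0, -0.0, 0.0]
gripper_width: 0.0503
gripper_force: 4.0
shift mm [-1.1  0.2  0.5] turn 0.1 or -179.9 j6 32.0 xdir [0.206 0.978 0.   ] ydir [ 0.978 -0.206  0.   ]
```

View pics/c5.png

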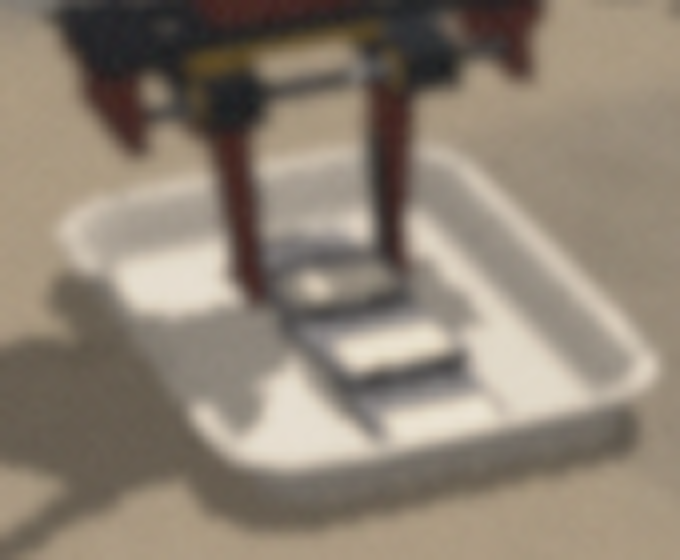

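The three mailers form a shingled row, with labels at (340,285), (398,350) and (440,420). Mailer B is still between the fingers, so I'll release it and move clear.

```bash
python3 -m inch '[[60,0,0,0,0],[62,0,0,0,0],[66,0,0,0,0],[72,0,0,0,0],[78,0,0,0,0],[78,0,0,0,0],[78,0,0,-0.01,0],[78,0,0,-0.03,0],[78,0,0,-0.06,0],[78,0,0,-0.09,0],[78,0,0,-0.11,0],[78,0,0,-0.11,0]]'
python3 -m inch '[[78,-0.02,0,0,0],[78,-0.06,0,0,0],[78,-0.11,0,0,0],[78,-0.16,0,0,0],[78,-0.21,0,0,0],[78,-0.26,0,0,0],[78,-0.31,0,0,0],[78,-0.36,0,0,0],[78,-0.38,0,0,0],[78,-0.38,0,0,0]]'
python3 - <<'E'
from h import *
c=camera('top'); fr=c['frame']; g=cv2.GaussianBlur(fr,(0,0),.4).mean(2).astype(np.float32)
h=np.array([.21,.978]); x=np.array([.978,-.21]); o=np.array([.4711,.1065]); s=np.arange(-.055,.18,.0005)
for z in (.009,.0175):
    p=np.mean([cv2.remap(g,u[:,:1],u[:,1:],cv2.INTER_LINEAR)[:,0] for u in [proj(c,np.c_[o+s[:,None]*h+l*x,np.full(len(s),z)]).astype(np.float32) for l in np.arange(-.012,.0121,.004)]],0); d=np.gradient(p)
    print(z,[(float(round(s[i]*1000,1)),round(float(d[i]),1)) for i in range(2,len(s)-2) if abs(d[i])>1.2 and abs(d[i])==max(abs(d[max(0,i-6):i+7]))])
b=np.zeros((400,800,3),np.uint8); b[:,:500]=cv2.resize(fr[200:280,200:300,::-1],None,fx=5,fy=5,interpolation=cv2.INTER_CUBIC)
b[:210,500:798]=cv2.resize(camera('side')['frame'][190:250,225:310,::-1],(298,210),interpolation=cv2.INTER_CUBIC)
cv2.imwrite('pics/c6.png',b)
E
```

```text
t: 21.6
tool_pos: [0.4956, 0.217, 0.1388]
orientation: [0.001, 0.777, 0.63, 0.002]
wrist_force: [0.3, -0.7, -0.3]
gripper_width: 0.0687
gripper_force: 0.0
t: 22.85
tool_pos: [0.4144, -0.1566, 0.1344]
orientation: [-0.001, 0.778, 0.629, -0.001]
wrist_force: [0.5, 0.8, 0.4]
gripper_width: 0.0685
gripper_force: 0.0
0.009 [(-50.0, -5.6), (-38.0, 7.2), (-6.0, -4.2), (10.0, -4.2), (15.5, 8.7), (48.5, -5.0), (77.5, 8.7), (109.0, -4.9), (150.0, -3.1), (156.5, 9.9), (177.5, -5.9)]
0.0175 [(-51.0, -5.9), (-38.5, 7.1), (-7.5, -4.2), (9.0, -4.3), (14.0, 8.8), (46.5, -5.0), (70.5, -3.5), (76.0, 9.0), (107.5, -4.8), (148.0, -3.1), (154.5, 9.6), (175.5, -5.9)]
```

View pics/c6.png

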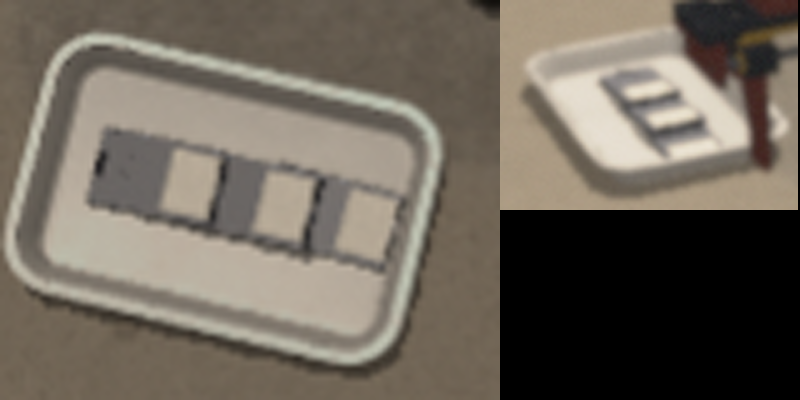

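All labels are uncovered and in line, at crop (193,183), (287,204) and (366,223). The steps are 52 and 61 mm, so B's overlap of about 22 mm is a little short. There is time to spare, so I'll regrip B and set it back about 5 mm.

```bash
python3 -m inch '[[78,0,0,0,0]]'; python3 -c "
from h import *
go(.4946,.2166,.08,-12)"
```

```text
t: 23.08
tool_pos: [0.416, -0.1544, 0.1356]
orientation: [-0.0, 0.776, 0.63, -0.0]
wrist_force: [0.9, 0.8, -0.5]
gripper_width: 0.0687
gripper_force: 0.0
shift mm [379.2   0.8  55.7] turn 0.2 or -179.8 j6 -12.9 xdir [0.205 0.979 0.   ] ydir [ 0.979 -0.205 -0.001]
```

```bash
python3 -m inch '[[78,0.02,0,0,0],[78,0.06,0,0,0],[78,0.11,0,0,0],[78,0.16,0,0,0],[78,0.21,0,0,0],[78,0.26,0,0,0],[78,0.31,0,0,0],[78,0.345,0,0.01,0],[78,0.365,0,0.03,0],[78,0.375,0.0005,0.045,0.2],[78,0.379,0.0008,0.055,0.2],[78,0.379,0.0008,0.0557,0.2]]'
python3 -m inch '[[78,0,0,0,0],[78,0,0,0,0]]'
python3 -c "
from h import *
go(.4946,.2166,.0255,-12)"
```

```text
t: 24.58
tool_pos: [0.4946, 0.2151, 0.0795]
orientation: [-0.0, 0.778, 0.629, -0.001]
wrist_force: [-0.2, -0.1, 0.8]
gripper_width: 0.0683
gripper_force: 0.0
t: 24.82
tool_pos: [0.4956, 0.2151, 0.0813]
orientation: [0.0, 0.778, 0.628, 0.001]
wrist_force: [-0.4, -0.2, 0.1]
gripper_width: 0.0688
gripper_force: 0.0
shift mm [ 1.2 -1.4 55.8] turn -0.2 or 179.8 j6 32.0 xdir [0.211 0.978 0.001] ydir [ 0.978 -0.211  0.001]
```

```bash
python3 -m inch '[[78,0.0012,-0.001,0.01,-0.2],[78,0.0012,-0.001,0.025,-0.2],[78,0.0012,-0.001,0.04,-0.2],[78,0.0012,-0.001,0.05,-0.2],[78,0.0012,-0.001,0.056,-0.2],[78,0.0012,-0.001,0.059,-0.2],[78,0.0012,-0.001,0.059,-0.2],[78,0.0012,-0.001,0.059,-0.2],[52,0.0012,-0.001,0.059,-0.2],[40,0.0012,-0.001,0.059,-0.2],[30,0.0012,-0.001,0.059,-0.2],[30,0.0012,-0.001,0.059,-0.2]]' 8
python3 -m inch '[[30,0,0,0,0],[30,0,0,0,0],[30,0,0,-0.003,0],[30,0,0,-0.008,0],[30,0,0,-0.01,0],[30,-0.003,0,-0.01,0],[30,-0.006,0,-0.01,0],[30,-0.006,0,-0.01,0],[30,-0.006,0,-0.007,0],[30,-0.006,0,-0.004,0],[30,-0.006,0,-0.001,0],[30,-0.006,0,-0.0005,0]]'
python3 -m inch '[[30,0,0,0,0],[30,0,0,0,0]]'
```

```text
t: 26.32
tool_pos: [0.4945, 0.2169, 0.0216]
orientation: [0.0, 0.777, 0.63, 0.0]
wrist_force: [0.1, -1.1, 0.1]
gripper_width: 0.0498
gripper_force: 8.0
t: 27.82
tool_pos: [0.4931, 0.211, 0.0219]
orientation: [-0.0, 0.777, 0.63, -0.0]
wrist_force: [-0.9, -0.6, 2.6]
gripper_width: 0.0499
gripper_force: 8.0
t: 28.08
tool_pos: [0.4931, 0.211, 0.0219]
orientation: [-0.0, 0.777, 0.63, -0.0]
wrist_force: [-0.6, 0.1, 0.5]
gripper_width: 0.05
gripper_force: 8.0
```

```bash
python3 -m inch '[[60,0,0,0,0],[62,0,0,0,0],[66,0,0,0,0],[72,0,0,0,0],[78,0,0,0,0],[78,0,0,0,0],[78,0,0,-0.01,0],[78,0,0,-0.03,0],[78,0,0,-0.06,0],[78,0,0,-0.09,0],[78,0,0,-0.11,0],[78,0,0,-0.11,0]]'
python3 -m inch '[[78,-0.02,0,0,0],[78,-0.06,0,0,0],[78,-0.11,0,0,0],[78,-0.16,0,0,0],[78,-0.21,0,0,0],[78,-0.26,0,0,0],[78,-0.31,0,0,0],[78,-0.36,0,0,0],[78,-0.38,0,0,0],[78,-0.38,0,0,0]]'
python3 - <<'E'
from h import *
c=camera('top'); fr=c['frame']; g=cv2.GaussianBlur(fr,(0,0),.4).mean(2).astype(np.float32)
h=np.array([.21,.978]); x=np.array([.978,-.21]); o=np.array([.4711,.1065]); s=np.arange(-.055,.18,.0005)
for z in (.009,.0175):
    p=np.mean([cv2.remap(g,u[:,:1],u[:,1:],cv2.INTER_LINEAR)[:,0] for u in [proj(c,np.c_[o+s[:,None]*h+l*x,np.full(len(s),z)]).astype(np.float32) for l in np.arange(-.012,.0121,.004)]],0); d=np.gradient(p)
    print(z,[(float(round(s[i]*1000,1)),round(float(d[i]),1)) for i in range(2,len(s)-2) if abs(d[i])>1.2 and abs(d[i])==max(abs(d[max(0,i-6):i+7]))])
b=np.zeros((400,800,3),np.uint8); b[:,:500]=cv2.resize(fr[200:280,200:300,::-1],None,fx=5,fy=5,interpolation=cv2.INTER_CUBIC)
b[:210,500:798]=cv2.resize(camera('side')['frame'][190:250,225:310,::-1],(298,210),interpolation=cv2.INTER_CUBIC)
cv2.imwrite('pics/c7.png',b)
E
```

```text
t: 29.58
tool_pos: [0.4942, 0.2114, 0.1345]
orientation: [0.001, 0.777, 0.63, 0.002]
wrist_force: [0.3, 0.2, -0.8]
gripper_width: 0.0687
gripper_force: 0.0
t: 30.82
tool_pos: [0.413, -0.1622, 0.1302]
orientation: [-0.001, 0.778, 0.629, -0.001]
wrist_force: [1.2, 0.5, -0.7]
gripper_width: 0.0685
gripper_force: 0.0
0.009 [(-50.0, -5.6), (-38.0, 7.2), (-6.0, -4.1), (10.0, -4.3), (15.5, 8.8), (48.5, -5.0), (66.0, -3.3), (72.5, 8.3), (103.5, -4.8), (144.5, -3.2), (150.0, 9.8), (177.5, -5.9)]
0.0175 [(-51.0, -5.8), (-38.5, 7.1), (-7.5, -4.1), (9.0, -4.4), (14.0, 8.9), (47.0, -5.0), (64.5, -3.5), (70.5, 8.5), (102.0, -4.8), (148.5, 9.9), (175.5, -6.0)]
```

View pics/c7.png

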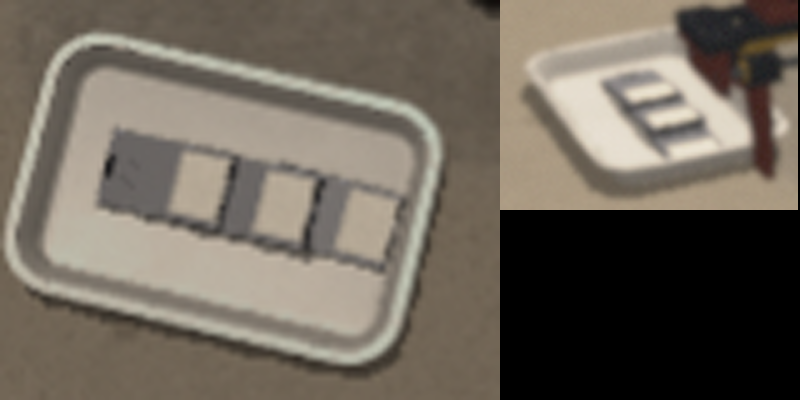

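The row is straight, with steps of about 52 and 56 mm. All three labels, at (202,186), (287,204) and (366,223), are uncovered and at the same end, and the arm is clear.

```bash
python3 -m inch '[[78,0,0,0,0],[78,0,0,0,0]]'; python3 -c "
from workcell import *
print(sign_off())"
```

```text
t: 31.18
tool_pos: [0.4149, -0.1601, 0.1317]
orientation: [-0.0, 0.776, 0.631, -0.0]
wrist_force: [-0.5, -0.5, -0.8]
gripper_width: 0.0687
gripper_force: 0.0
the job is handed in; nothing more can be done
None
```

The job is handed in at about 31 s: both loose mailers lie shingled after the first in a straight row, overlapping by about 32 mm and 28 mm, with all labels up, at the same end and uncovered.

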